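# Sort two studs by thread pitch in notched gauge cradles

## Robot

A 7-joint arm with a two-finger parallel gripper is mounted at the origin on a cart in front of the work surface, level with it; the furniture and walls round the work are solid. World frame = base frame: x ahead of the robot, y to its left, z up, the work surface at z = 0. Lengths are in m, angles in rad, forces in N, time in s.
With the tool pointing down it reaches from about 0.425 to 1.025 m from the base axis. Payload 3.6 kg.
Tool frame: the origin (TCP) lies on the mounting face of the last link; the fingertips stand 173 mm ahead of it and the grasp point (between the pads) lies 155 mm ahead of it; z points along the fingers, y is the direction in which the jaws open and shut (so a half turn about z gives the same grasp; the last joint's range is limited). The gripper opens to 85 mm and grips with 20 to 120 N. Pads are 22 mm wide; open, the fingers measure 114 mm over their backs; the gripper's body (76 mm by 85 mm) begins 54 mm behind the grasp point. The pads swing forward as they close: fully open they stand 13 mm farther back than shut.
Start: joints at [1.206, 0.591, 0.048, 1.609, -0.033, 0.943, -0.034], TCP at [0.195, -0.698, 0.405] pointing down, gripper open.
Joint ranges: [-2.69, 2.69], [-0.47, 2.24], [-1.27, 1.36], [0.19, 2.51], [-1.53, 4.68], [0.08, 2.07], [-3.09, 3.09]. Speed limits (rad/s): [2.57, 2.57, 3.14, 3.14, 3.14, 3.14, 3.14].

## Interface

Orientations are given as a 3x3 rotation matrix whose columns are the frame's x, y, z axes.
In Python, from plant import readout, imaging, close_job, nets gives the robot as it stands.
- The arm moves only by the tool arm_command, never from a script. Its argument "plan" is a list of rows, each a list of 3 entries, a list of its own where there are three numbers: the shift along the tool's x, y, z in m, then the turn, a rotation vector about the tool's x, y, z in rad, then the finger opening in m, from 0 to 0.0854. A call has 1 to 10 rows; each row is the pose to reach, as a shift and turn from the pose commanded when the call began, along the tool's axes at that moment; what a row does not reach only later rows make up. A row lasts 1/10 s, in which the tool goes at most 50 mm and 8.59 degrees, less where a joint would pass 70% of its speed; a pose out of reach is approached as far as the arm can. A call with a gripper value outside its range is refused whole. The fingers move at their own pace and stop on an object; the grip force is fixed at half the most. Time passes only in rows, so rows that repeat a pose let the fingers close. It gives the time, the measured TCP pose, the force and the opening at its end, in the units of the state.
- readout.get_obs(): the state, without advancing time (a new reading comes with each control period).
- imaging.camera(name): name is "scene" or "top" or "wrist"; returns a dict with "pixels" (420x560x3 uint8, blue, green, red), "mtx" (3x3 intrinsics, pixels), "extrinsics" (4x4, takes a point from camera to world coordinates); the wrist camera has in their place "tool_from_camera" (4x4, takes a point from camera to tool coordinates, whose origin is the TCP and whose axes are the flange's). Camera axes: x right, y down, z forward; pixel columns grow to the right and rows downward; lengths in m; the calibration is good to about 2 mm. The wrist camera is an equidistant fisheye: a pixel r from the principal point sees the ray r / f radians off the axis. A picture is of the moment at which its call begins: read the wrist's pose just before it. There is no depth.
- close_job(): hands the job in, once; it reports no verdict.
Trained networks look in the newest picture that a camera, given by its name, has taken for a name from the list of things; names that differ only in an ending like _2 or _b are one class to them, and where a whole thing is asked for, a point or a joint stands for the part that bears it (a point fixed in the world has none). Each returns a list of dicts, best first, with "p" (0 to 1); they miss things now and then, are a little off and sometimes report something else, mostly with a low value. They report only what shows in the picture. A call takes as long as a camera call.
- nets.recognise(camera, query): "xy" ([column, row] in pixels, amid what is visible of it).
The state is a dict: "t": time; "joints": joint angles; "joint_velocities": joint speeds; "effort": joint torques, N m; "ee_pos": TCP position; "orientation": TCP orientation; "ft_force": force on the tool from outside, world axes, zero at the start; "torque": the same for the moment, N m; "opening": finger opening in m.
Only numpy, scipy, OpenCV 4.12 (cv2) and the standard library are available. Lean on these libraries where they do the work, as an engineer would, in place of code of your own. Each camera call takes 0.05 s, during which the arm holds its last target.

## Task

Two steel studs of the same diameter but different thread pitch lie on the bench beside two blue gauge cradles with brass teeth. Sort the studs by pitch: lay each one in the cradle whose teeth match its thread, with its square middle in the gap between the V-rests, so that the teeth enter the grooves and the stud lies fully home, and let go. Leave the tall beaker, dropper bottle, tape roll and timer where they are.

Things in the scene. Friction and masses are not known exactly. Their poses are not given: they have to be found in the camera images.
- stud_coarse: Loose steel stud, coarse thread, 152 mm long, 0.24 to 0.42 kg. Origin: mid-length on its axis; x along it. Grip its plain square middle, 32 mm long, 28 x 28 mm; lies flat on it, axis 14 mm above the bench, roughly along world x. Both ends alike: ridges 24 mm and root 16 mm in diameter, pitch 16 mm, groove centres 32, 48 and 64 mm from the middle.
- stud_fine: Loose steel stud, fine thread, 152 mm long, 0.24 to 0.42 kg. Origin: mid-length on its axis; x along it. Grip its plain square middle, 32 mm long, 28 x 28 mm; lies flat on it, axis 14 mm above the bench, roughly along world x. Both ends alike: ridges 24 mm and root 16 mm in diameter, pitch 10 mm, groove centres 30, 40, 50 and 60 mm from the middle.
- gauge_coarse: Blue cradle fixed to the bench, base 164 x 76 x 10 mm. Origin: centre of its underside; x along it, z up. Two 90 degree V-rests, each from 28 to 68 mm either side of the middle (mouth 37 mm wide, 41 mm high); fingers may reach down into the gap between them. Brass teeth 3 mm proud of the V faces, 4 mm thick, at 32, 48 and 64 mm either side of the middle. A stud of the other pitch rides about 4 mm high.
- coarse_seat (a point): Where the middle (origin) of the coarse stud lies when it is centred and fully home in the coarse cradle: 40 mm above the cradle's origin; x along the cradle, z up. The teeth enter the grooves if the stud is within about 2.5 mm of this lengthwise.
- gauge_fine: Blue cradle fixed to the bench, base 164 x 76 x 10 mm. Origin: centre of its underside; x along it, z up. Two 90 degree V-rests, each from 28 to 68 mm either side of the middle (mouth 37 mm wide, 41 mm high); fingers may reach down into the gap between them. Brass teeth 3 mm proud of the V faces, 2.5 mm thick, at 40, 50 and 60 mm either side of the middle. A stud of the other pitch rides about 4 mm high.
- fine_seat (a point): The same for the fine stud in the fine cradle, 40 mm above the cradle's origin. The teeth enter the grooves if the stud is within about 2 mm of this lengthwise (one whole pitch, 10 mm, to either side also meshes and is accepted).
- beaker_tall: Bystander: empty glass beaker, 49 mm across, 86 mm tall; origin at the centre of its underside. Not to be moved.
- dropper_bottle: Bystander: small brown bottle with black dropper cap, 36 mm across, 100 mm tall; origin at the centre of its underside. Not to be moved.
- tape_roll: Bystander: roll of pale tape lying flat, 62 mm across, 19 mm high; origin at the centre of its underside. Not to be moved.
- timer: Bystander: small white timer, 62 x 62 x 18 mm; origin at the centre of its underside. Not to be moved.

How it is judged:
By the outcome, as a careful person would: the job done as asked, in the order asked, and still so for the second after the job is handed in, with the robot touching nothing.
It also fails if it takes over 64 s, if anything falls off the work surface, if the arm or the gripper's body presses on something with over 40 N, if the wrist force passes 120 N, or if a joint passes its speed limit or range.

## Working session

There is one attempt and no reset: what is moved stays moved. The work goes in short steps, Python scripts to look and compute and a tool call to move; the robot and the scene stay as the last step left them, time stands still between calls to the robot, and variables do not carry over. Pictures are saved under pics/ and viewed, and the job is handed in when it is done.

Besides the shell and the picture viewer there is one more tool, called after "Call:" as a command line: name --argument value ..., lists and objects as JSON in quotes. arm_command: Moves the arm, as the interface text tells. Its arguments: {"type":"object","properties":{"plan":{"type":"array"}},"required":["plan"]}

```bash
mkdir -p pics; ls
cat > h.py <<'E'
import numpy as np, cv2
from plant import readout, imaging, nets
E
python3 - <<'E'
from h import *
o=readout.get_obs(); 
for k,v in o.items(): print(k,np.round(v,3).tolist())
for n in ["scene","top"]:
    c=imaging.camera(n); cv2.imwrite(f"pics/{n}0.png",c["pixels"]); print(n,np.round(c["mtx"],1).tolist(),np.round(c["extrinsics"],3).tolist())
    for q in ["stud_coarse","stud_fine","gauge_coarse","gauge_fine","beaker_tall","dropper_bottle","tape_roll","timer"]:
        print(q,[(r["xy"],round(r["p"],2)) for r in nets.recognise(n,q)[:3]])
E
```

```text
pics
t 0.0
joints [1.206, 0.592, 0.048, 1.61, -0.033, 0.943, -0.034]
joint_velocities [0.001, 0.001, 0.001, -0.001, -0.001, -0.0, -0.001]
effort [0.0, -54.868, 1.547, -19.812, 0.009, 0.009, 0.0]
ee_pos [0.195, -0.698, 0.404]
orientation [[0.963, 0.269, -0.001], [0.269, -0.963, 0.002], [-0.0, -0.002, -1.0]]
ft_force [0.671, -0.613, 0.291]
torque [0.006, -0.02, -0.031]
opening 0.086
scene [[384.9, 0.0, 278.6], [0.0, 384.9, 205.0], [0.0, 0.0, 1.0]] [[-0.862, -0.211, 0.461, 0.009], [-0.507, 0.394, -0.767, 0.908], [-0.02, -0.895, -0.446, 0.595], [0.0, 0.0, 0.0, 1.0]]
stud_coarse [([329.2, 197.9], 0.51)]
stud_fine [([313.4, 219.3], 0.91), ([280.3, 180.0], 0.45)]
gauge_coarse [([232.6, 270.6], 0.57), ([334.5, 177.2], 0.56)]
gauge_fine [([262.1, 238.4], 0.98)]
beaker_tall [([214.9, 216.4], 0.79)]
dropper_bottle [([280.5, 180.6], 0.44)]
tape_roll [([338.5, 178.5], 0.5)]
timer [([249.3, 319.8], 0.96)]
top [[532.3, 0.0, 282.4], [0.0, 532.3, 205.2], [0.0, 0.0, 1.0]] [[-0.017, -0.981, 0.191, 0.234], [-1.0, 0.015, -0.016, 0.02], [0.013, -0.191, -0.981, 1.59], [0.0, 0.0, 0.0, 1.0]]
stud_coarse [([357.6, 224.7], 0.7)]
stud_fine [([296.9, 232.9], 0.84)]
gauge_coarse [([188.6, 209.0], 0.72)]
gauge_fine [([244.9, 203.0], 0.83)]
beaker_tall [([237.3, 148.2], 0.63)]
dropper_bottle [([361.3, 154.9], 0.71)]
tape_roll [([419.8, 201.8], 0.78)]
timer [([141.8, 258.0], 0.64)]
```

Run:
```python
import cv2
a=cv2.imread("pics/top0.png")[110:300,100:460]; cv2.imwrite("pics/top0c.png",cv2.resize(a,(792,418),interpolation=cv2.INTER_CUBIC))
```

```text
(no output)
```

View pics/top0c.png

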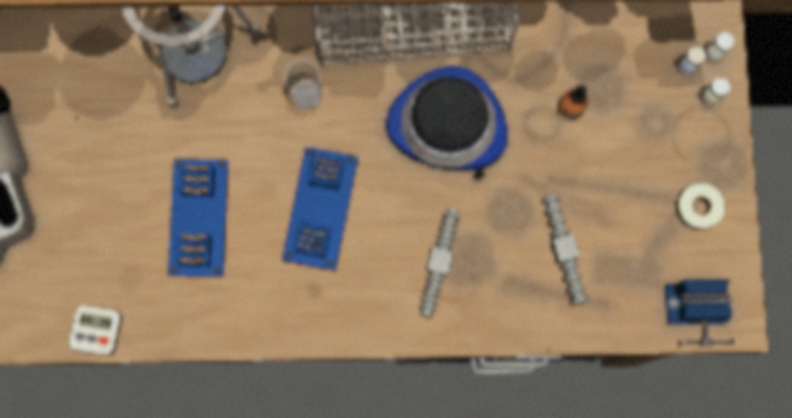

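View pics/scene0.png

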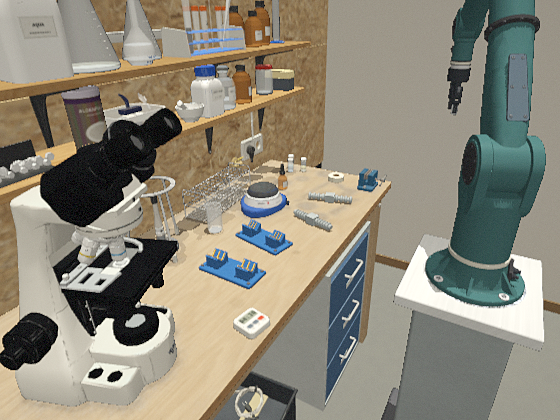

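```bash
cat >> h.py <<'E'
def topray(uv,z,c):
    d=np.linalg.inv(c["mtx"])@np.array([uv[0],uv[1],1.]); E=c["extrinsics"]; d=E[:3,:3]@d; o=E[:3,3]
    return o+d*(z-o[2])/d[2]
E
python3 - <<'E'
from h import *
c=imaging.camera("top")
def P(n,u,v,z): 
    p=topray((100+u/2.2,110+v/2.2),z,c); print(n,np.round(p,4)); return p
def ax(n,a,b,z):
    a=P(n,*a,z);b=P(n,*b,z);d=a-b;print(n,"mid",np.round((a+b)/2,4),"len",np.linalg.norm(d),"yaw",np.degrees(np.arctan2(d[1],d[0])))
ax("left",(453,211),(427,314),.012)
ax("right",(549,197),(580,302),.012)
P("left mid",440,262,.028);P("right mid",566,248,.028)
ax("coarse",(201,159),(196,276),.010)
ax("fine",(331,153),(310,264),.010)
P("beaker",304,94,.086);P("dropper",572,103,.03);P("hotplate",447,118,.03);P("hp edge",445,170,.03);P("tape",702,205,.019);P("timer",95,330,.018)
P("frame",320,55,.1);P("vise",700,300,.06)
w=imaging.camera("wrist"); cv2.imwrite("pics/w0.png",w["pixels"]); print(w["mtx"],np.round(w["tool_from_camera"],4))
E
```

```text
left [ 0.5382 -0.0767  0.012 ]
left [ 0.3971 -0.0379  0.012 ]
left mid [ 0.4676 -0.0573  0.012 ] len 0.1462786679148569 yaw -15.369971370267315
right [ 0.5558 -0.2095  0.012 ]
right [ 0.4101 -0.2456  0.012 ]
right mid [ 0.483  -0.2275  0.012 ] len 0.15016027446472752 yaw 13.885564899279627
left mid [ 0.4654 -0.0563  0.028 ]
right mid [ 0.4818 -0.2273  0.028 ]
coarse [0.617  0.2701 0.01  ]
coarse [0.454  0.2744 0.01  ]
coarse mid [0.5355 0.2722 0.01  ] len 0.16307252200625227 yaw -1.5035970031424226
fine [0.623  0.0904 0.01  ]
fine [0.468  0.1198 0.01  ]
fine mid [0.5455 0.1051 0.01  ] len 0.15773240660304233 yaw -10.769215592688223
beaker [0.6856 0.1225 0.086 ]
dropper [ 0.6845 -0.2443  0.03  ]
hotplate [ 0.6654 -0.0706  0.03  ]
hp edge [ 0.5919 -0.0661  0.03  ]
tape [ 0.5401 -0.4184  0.019 ]
timer [0.3822 0.4066 0.018 ]
frame [0.735  0.1002 0.1   ]
vise [ 0.4048 -0.3958  0.06  ]
[[325.1922621    0.         280.56468939]
 [  0.         325.1922621  207.28880646]
 [  0.           0.           1.        ]] [[-6.000e-04 -9.608e-01 -2.773e-01  7.070e-02]
 [ 1.000e+00 -5.000e-04 -7.000e-04 -1.000e-04]
 [ 5.000e-04 -2.773e-01  9.608e-01  3.100e-02]
 [ 0.000e+00  0.000e+00  0.000e+00  1.000e+00]]
```

View pics/w0.png

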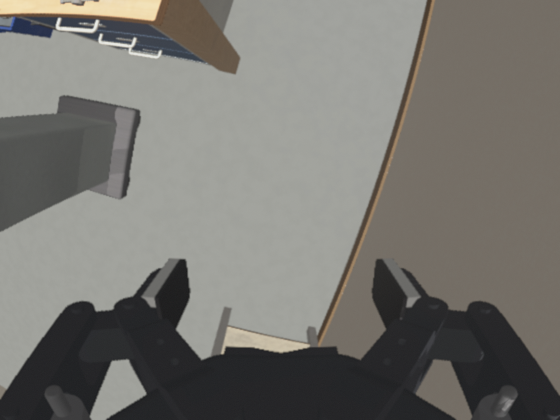

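Call:
arm_command --plan '[[[0.04,-0.037,0],[0,0,0],0.085],[[0.08,-0.075,0],[0,0,0],0.085],[[0.12,-0.112,0],[0,0,0],0.085],[[0.16,-0.15,0],[0,0,0],0.085],[[0.2,-0.187,0],[0,0,0],0.085],[[0.24,-0.225,0],[0,0,0],0.085],[[0.28,-0.262,0],[0,0,0],0.085],[[0.32,-0.3,0],[0,0,0],0.085],[[0.36,-0.338,0],[0,0,0],0.085],[[0.385,-0.36,0],[0,0,0],0.085]]'

```text
t: 2.0
ee_pos: [0.4552, -0.2695, 0.4051]
orientation: [[0.963, 0.268, 0.001], [0.268, -0.963, -0.0], [0.001, 0.001, -1.0]]
ft_force: [-0.1, -0.5, 0.1]
opening: 0.0848
```

Call:
arm_command --plan '[[[0.01,-0.01,0.03],[0,0,0],0.085],[[0.018,-0.016,0.06],[0,0,0],0.085],[[0.018,-0.016,0.08],[0,0,0],0.085],[[0.018,-0.016,0.08],[0,0,0],0.085],[[0.018,-0.016,0.08],[0,0,0],0.085]]'

```text
t: 2.5
ee_pos: [0.4677, -0.2513, 0.3249]
orientation: [[0.963, 0.268, -0.0], [0.268, -0.963, -0.0], [-0.0, 0.0, -1.0]]
ft_force: [0.0, -0.9, -0.3]
opening: 0.085
```

```bash
cat >> h.py <<'E'
def snap(name):
    o=readout.get_obs(); w=imaging.camera("wrist"); cv2.imwrite(f"pics/{name}.png",w["pixels"])
    np.savez(f"pics/{name}.npz",p=o["ee_pos"],R=o["orientation"],K=w["mtx"],T=w["tool_from_camera"]); 
    return o,w
def wray(name,uv,z):
    f=np.load(f"pics/{name}.npz"); K=f["K"]; q=(np.array(uv,float)-K[:2,2])/K[0,0]; r=np.hypot(*q)
    s=np.sin(r)/r if r>1e-9 else 1.; d=np.array([q[0]*s,q[1]*s,np.cos(r)])
    T=f["T"]; o=f["R"]@T[:3,3]+f["p"]; d=f["R"]@T[:3,:3]@d
    return o+d*(z-o[2])/d[2]
def wproj(name,P):
    f=np.load(f"pics/{name}.npz"); T=f["T"]; K=f["K"]
    t=f["R"].T@(np.array(P)-f["p"]); c=T[:3,:3].T@(t-T[:3,3]); r=np.arctan2(np.hypot(c[0],c[1]),c[2]); return K[:2,2]+K[0,0]*r*c[:2]/np.hypot(c[0],c[1])
E
python3 - <<'E'
from h import *
o,w=snap("w1"); print(o["t"],o["ee_pos"],np.round(o["orientation"],3).tolist(),o["ft_force"])
for q in ["stud_coarse","stud_fine"]: print(q,nets.recognise("wrist",q))
E
```

```text
2.5 [ 0.46767796 -0.2513279   0.32493808] [[0.963, 0.268, -0.0], [0.268, -0.963, -0.0], [-0.0, 0.0, -1.0]] [ 0.04752624 -0.93722299 -0.27797294]
stud_coarse [{'xy': [259.3, 172.6], 'p': 0.92}]
stud_fine [{'xy': [89.2, 146.2], 'p': 0.69}, {'xy': [261.0, 169.7], 'p': 0.69}]
```

View pics/w1.png

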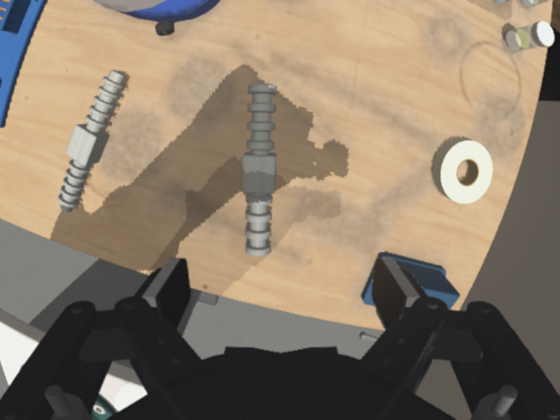

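Run:
```python
import cv2,numpy as np
i=cv2.imread("pics/w1.png"); a=cv2.resize(i[60:270,200:320],None,fx=2.8,fy=2.8,interpolation=cv2.INTER_CUBIC); b=cv2.resize(i[60:220,40:150],None,fx=3.6,fy=3.6,interpolation=cv2.INTER_CUBIC)
h=max(a.shape[0],b.shape[0]); f=lambda m:cv2.copyMakeBorder(m,0,h-m.shape[0],0,0,cv2.BORDER_CONSTANT)
cv2.imwrite("pics/w1z.png",np.hstack([f(a),f(b)])); print(np.hstack([f(a),f(b)]).shape)
```

```text
(588, 732, 3)
```

View pics/w1z.png

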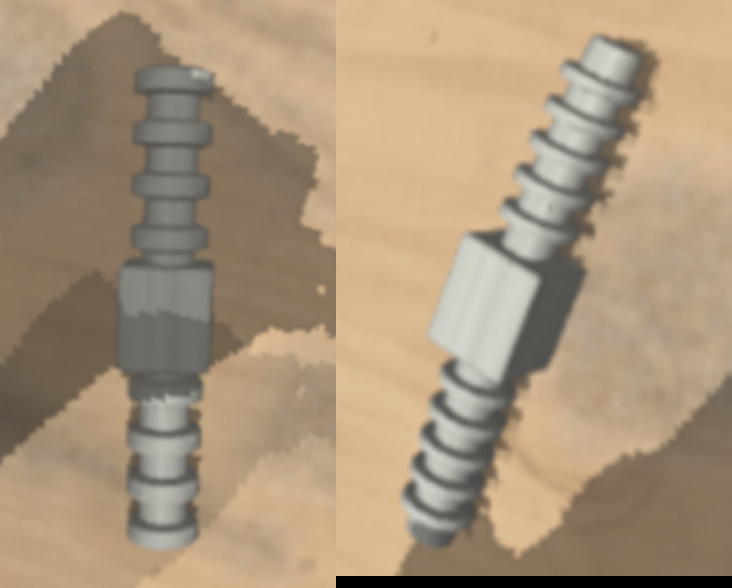

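Run:
```python
from h import *
f=lambda u,v,z:wray("w1",(200+u/2.8-.3,60+v/2.8-.3),z)
t=np.array([f(*p,.028) for p in [(127,263),(213,265),(211,372),(117,370)]]);print(np.round(t,4)); print(np.linalg.norm(np.roll(t,1,0)-t,axis=1)); print("top centre",t.mean(0))
a=f(173,133,.014);b=f(163,489,.014);d=a-b;print(a,b,(a+b)/2,np.linalg.norm(d),np.degrees(np.arctan2(d[1],d[0])))
a=f(174,80,.014);b=f(163,530,.014);d=a-b;print(a,b,(a+b)/2,np.linalg.norm(d),np.degrees(np.arctan2(d[1],d[0])))
o=readout.get_obs();print("nadir cam", o["ee_pos"]+o["orientation"]@np.array([.0707,0,.031]))
g=lambda u,v,z:wray("w1",(40+(u-336)/3.6-.3,60+v/3.6-.3),z)
a=g(612,60,.014);b=g(437,520,.014);d=a-b;print("fine",(a+b)/2,np.linalg.norm(d),np.degrees(np.arctan2(d[1],d[0])))
t=np.array([g(*p,.028) for p in [(468,236),(540,280),(497,383),(430,335)]]);print(t.mean(0),np.linalg.norm(np.roll(t,1,0)-t,axis=1))
```

```text
[[ 0.4982 -0.2123  0.028 ]
 [ 0.5042 -0.2368  0.028 ]
 [ 0.4729 -0.2448  0.028 ]
 [ 0.466  -0.2173  0.028 ]]
[0.03259494 0.0252916  0.03229615 0.02836844]
top centre [ 0.48532188 -0.22779146  0.028     ]
[ 0.53866483 -0.21453658  0.014     ] [ 0.42723776 -0.24060474  0.014     ] [ 0.4829513  -0.22757066  0.014     ] 0.11443574108253779 13.167427318517259
[ 0.55452475 -0.21050359  0.014     ] [ 0.4129553  -0.24420298  0.014     ] [ 0.48374003 -0.22735328  0.014     ] 0.1455251133646606 13.38957790563712
nadir cam [ 0.53608496 -0.23285046  0.29516143]
fine [ 0.46988082 -0.05634524  0.014     ] 0.1415378200726573 -14.91020594306846
[ 0.46957415 -0.05665461  0.028     ] [0.029614   0.0261642  0.03074391 0.02576456]
```

Call:
arm_command --plan '[[[0.011,-0.01,0.03],[0,0,0.02],0.07],[[0.022,-0.0186,0.07],[0,0,0.037],0.06],[[0.022,-0.0186,0.11],[0,0,0.037],0.06],[[0.022,-0.0186,0.135],[0,0,0.037],0.06],[[0.022,-0.0186,0.148],[0,0,0.037],0.06],[[0.022,-0.0186,0.148],[0,0,0.037],0.06]]'

```text
t: 3.25
ee_pos: [0.4837, -0.2275, 0.176]
orientation: [[0.973, 0.232, -0.001], [0.232, -0.973, 0.0], [-0.001, -0.001, -1.0]]
ft_force: [-0.4, 1.0, 1.4]
opening: 0.06
```

Run:
```python
from h import *
o,w=snap("w2"); print(o["t"],o["ee_pos"],np.round(o["orientation"],3).tolist(),o["ft_force"],o["opening"])
```

```text
3.25 [ 0.48371779 -0.22749132  0.17604594] [[0.973, 0.232, -0.001], [0.232, -0.973, 0.0], [-0.001, -0.001, -1.0]] [-0.35885856  0.99987456  1.35041587] 0.05995208339125979
```

View pics/w2.png

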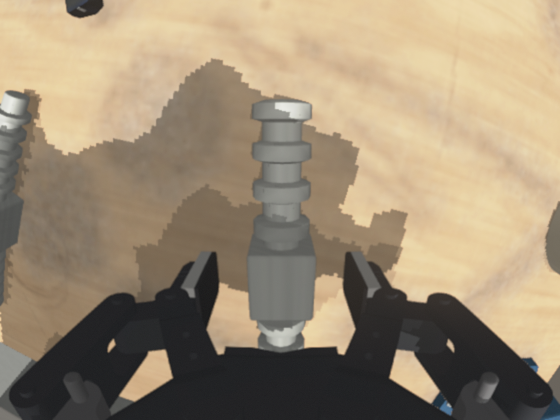

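Run:
```python
from h import *
for p in [(0,.03,.155),(0,0,.155),(0,.03,.173)]:
    f=np.load("pics/w2.npz"); print(wproj("w2",f["p"]+f["R"]@np.array(p)))
t=np.array([wray("w2",p,.028) for p in [(250,254),(313,254),(313,318),(250,318)]]); print(np.round(t,4).tolist(), t.mean(0))
print(wray("w2",(281,101),.026))
```

```text
[349.1259281  283.31572768]
[281.12765586 284.46981278]
[342.20540565 265.45119455]
[[0.4979, -0.2114, 0.028], [0.5037, -0.2356, 0.028], [0.4738, -0.244, 0.028], [0.4675, -0.2173, 0.028]] [ 0.48573556 -0.22706986  0.028     ]
[ 0.55759629 -0.2097264   0.026     ]
```

Call:
arm_command --plan '[[[0,0,0],[0,0,0],0.02],[[0,0,0],[0,0,0],0.02],[[0,0,0],[0,0,0],0.02],[[0,0,0],[0,0,0],0.02],[[0,0,0],[0,0,0],0.02],[[0,0,0],[0,0,0],0.02]]'

```text
t: 3.9
ee_pos: [0.4843, -0.2276, 0.1784]
orientation: [[0.973, 0.232, 0.003], [0.232, -0.973, -0.001], [0.002, 0.002, -1.0]]
ft_force: [-1.1, 0.4, 5.1]
opening: 0.027
```

Call:
arm_command --plan '[[[0,0,-0.01],[0,0,0],0.02],[[0,0,-0.03],[0,0,0],0.02],[[0,0,-0.06],[0,0,0],0.02],[[0,0,-0.1],[0,0,0],0.02],[[0,0,-0.13],[0,0,0],0.02],[[0,0,-0.14],[0,0,0],0.02],[[0,0,-0.14],[0,0,0],0.02]]'

```text
t: 4.6
ee_pos: [0.4838, -0.2272, 0.3183]
orientation: [[0.973, 0.233, 0.003], [0.233, -0.973, -0.001], [0.003, 0.002, -1.0]]
ft_force: [0.0, 0.8, -3.9]
opening: 0.0274
```

Run:
```python
from h import *
o,w=snap("w3"); print(o["t"],o["ee_pos"],np.round(o["orientation"],3).tolist(),o["ft_force"],o["opening"])
```

```text
4.6 [ 0.48378054 -0.22723923  0.31828666] [[0.973, 0.233, 0.003], [0.233, -0.973, -0.001], [0.003, 0.002, -1.0]] [ 0.04971171  0.80103871 -3.85487697] 0.027438443148817583
```

View pics/w3.png

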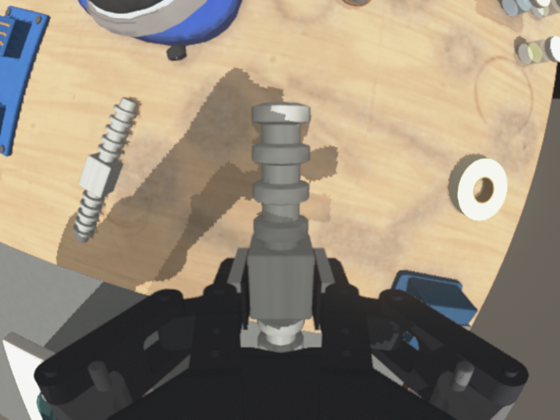

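Call:
arm_command --plan '[[[0.007,-0.018,0],[0,0,0.02],0.02],[[0.021,-0.055,0],[0,0,0.05],0.02],[[0.038,-0.1,0],[0,0,0.08],0.02],[[0.055,-0.145,0],[0,0,0.11],0.02],[[0.072,-0.19,0],[0,0,0.14],0.02],[[0.089,-0.235,0],[0,0,0.17],0.02],[[0.106,-0.28,0],[0,0,0.2],0.02],[[0.122,-0.32,0],[0,0,0.23],0.02],[[0.134,-0.35,0],[0,0,0.25],0.02],[[0.138,-0.363,0],[0,0,0.26],0.02]]'

```text
t: 5.65
ee_pos: [0.5329, 0.1627, 0.3145]
orientation: [[1.0, -0.019, -0.003], [-0.019, -1.0, 0.001], [-0.003, -0.001, -1.0]]
ft_force: [-0.6, -0.6, -3.8]
opening: 0.0269
```

Call:
arm_command --plan '[[[0,0,0],[0,0,0],0.02],[[0,0,0],[0,0,0],0.02]]'

```text
t: 5.85
ee_pos: [0.5328, 0.1563, 0.3153]
orientation: [[1.0, -0.026, -0.003], [-0.026, -1.0, -0.003], [-0.003, 0.003, -1.0]]
ft_force: [0.1, 0.3, -3.0]
opening: 0.0268
```

Run:
```python
from h import *
o,w=snap("w4"); print(o["t"],o["ee_pos"],np.round(o["orientation"],3).tolist(),o["ft_force"],o["opening"])
```

```text
5.85 [0.53279931 0.15632319 0.31533723] [[1.0, -0.026, -0.003], [-0.026, -1.0, -0.003], [-0.003, 0.003, -1.0]] [ 0.13846294  0.33542554 -2.96948957] 0.026751456925059248
```

View pics/w4.png

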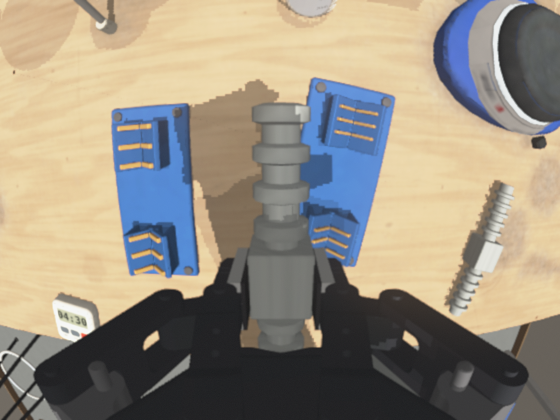

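Run:
```python
import cv2,numpy as np
i=cv2.imread("pics/w4.png"); a=cv2.resize(i[90:285,100:205],None,fx=3,fy=3,interpolation=cv2.INTER_CUBIC); b=cv2.resize(i[70:275,290:400],None,fx=3,fy=3,interpolation=cv2.INTER_CUBIC)
h=max(a.shape[0],b.shape[0]); f=lambda m:cv2.copyMakeBorder(m,0,h-m.shape[0],0,0,cv2.BORDER_CONSTANT)
o=np.hstack([f(a),f(b)])[:600]; cv2.imwrite("pics/w4z.png",o); print(o.shape)
```

```text
(600, 645, 3)
```

View pics/w4z.png

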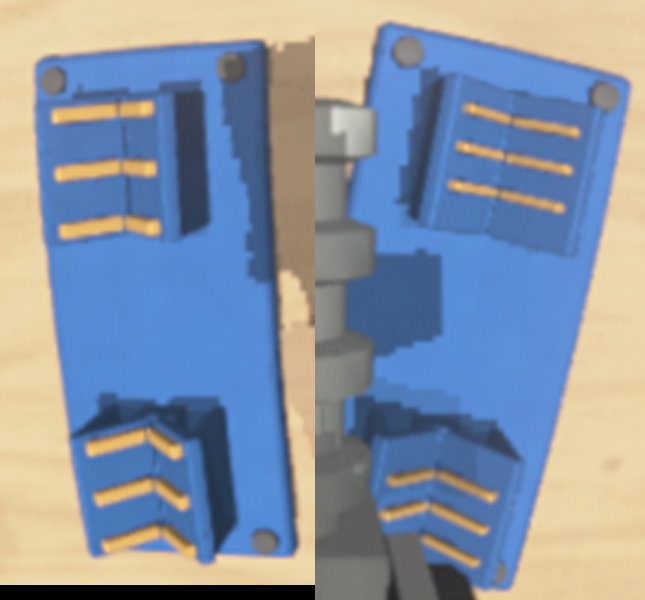

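Run:
```python
from h import *
L=lambda p,z:wray("w4",(100+p[0]/3-.33,90+p[1]/3-.33),z)
R=lambda p,z:wray("w4",(290+(p[0]-315)/3-.33,70+p[1]/3-.33),z)
def yaw(d): return np.degrees(np.arctan2(d[1],d[0]))
c=np.array([L(p,.010) for p in [(36,60),(267,42),(297,553),(92,555)]]);print(np.round(c,4).tolist(),"\nlens",np.linalg.norm(np.roll(c,1,0)-c,axis=1),"C centre",c.mean(0),yaw(c[0]-c[3]),yaw(c[1]-c[2]))
t=np.array([L(p,.0267) for p in [(124,108),(126,168),(127,223),(152,432),(152,482),(160,530)]]);print(np.round(t,4).tolist())
print("teeth centre",t.mean(0),yaw(t[0]-t[5]), np.linalg.norm(t[0]-t[5]),np.linalg.norm(t[2]-t[3]))
t=np.array([R(p,.0267) for p in [(512,120),(507,158),(498,195),(436,471),(432,504),(428,535)]]);print(np.round(t,4).tolist())
print("fine teeth centre",t.mean(0),yaw(t[0]-t[5]), np.linalg.norm(t[0]-t[5]),np.linalg.norm(t[2]-t[3]))
s=np.array([R(p,.012) for p in [(408,52),(603,96),(500,572)]]);print(np.round(s,4).tolist(),"fine diag centre",(s[0]+s[2])/2)
```

```text
[[0.6199, 0.3071, 0.01], [0.6172, 0.2318, 0.01], [0.458, 0.2373, 0.01], [0.4553, 0.3125, 0.01]] 
lens [0.16463328 0.0753645  0.15920857 0.07523171] C centre [0.53759041 0.27220751 0.01      ] -1.8788193283950694 -1.991139853747063
[[0.6021, 0.2703, 0.0267], [0.5852, 0.2711, 0.0267], [0.5696, 0.2725, 0.0267], [0.5067, 0.2733, 0.0267], [0.4904, 0.2761, 0.0267], [0.4741, 0.2764, 0.0267]]
teeth centre [0.5380075  0.27327931 0.0267    ] -2.7350522093572844 0.12812235877015135 0.06283954851546146
[[0.6072, 0.0946, 0.0267], [0.597, 0.096, 0.0267], [0.587, 0.0985, 0.0267], [0.5099, 0.1147, 0.0267], [0.4999, 0.1156, 0.0267], [0.4903, 0.1165, 0.0267]]
fine teeth centre [0.54853661 0.10597032 0.0267    ] -10.609786916565431 0.11896688378531968 0.07879336619140043
[[0.6263, 0.1203, 0.012], [0.6151, 0.0641, 0.012], [0.4701, 0.091, 0.012]] fine diag centre [0.54817924 0.10565991 0.012     ]
```

Run:
```python
from h import *
i=cv2.imread("pics/w4.png"); cv2.imwrite("pics/w4s.png",cv2.resize(i[95:330,235:330],None,fx=2.5,fy=2.5,interpolation=cv2.INTER_CUBIC))
f=np.load("pics/w4.npz")
for s in (32,48,64,24+0,40,56,72,76,16,-16):
    print(s,[np.round(wproj("w4",f["p"]+f["R"]@np.array([s/1e3,yy,zz])),1).tolist() for yy,zz in [(.012,.164),(-.012,.164),(0,.152),(0,.150)]])
```

```text
32 [[309.5, 207.8], [253.2, 207.9], [281.4, 216.4], [281.4, 218.0]]
48 [[310.3, 170.8], [252.4, 170.8], [281.4, 176.1], [281.4, 177.1]]
64 [[310.8, 132.3], [251.8, 132.3], [281.4, 133.7], [281.4, 134.0]]
24 [[309.0, 225.5], [253.7, 225.6], [281.4, 235.6], [281.4, 237.4]]
40 [[309.9, 189.6], [252.8, 189.6], [281.4, 196.6], [281.4, 197.9]]
56 [[310.6, 151.7], [252.1, 151.7], [281.4, 155.1], [281.4, 155.7]]
72 [[311.0, 112.8], [251.6, 112.8], [281.4, 112.2], [281.4, 112.2]]
76 [[311.1, 103.1], [251.6, 103.1], [281.4, 101.5], [281.4, 101.3]]
16 [[308.5, 242.6], [254.2, 242.6], [281.4, 253.9], [281.4, 255.9]]
-16 [[306.2, 303.5], [256.4, 303.5], [281.4, 318.0], [281.4, 320.6]]
```

View pics/w4s.png

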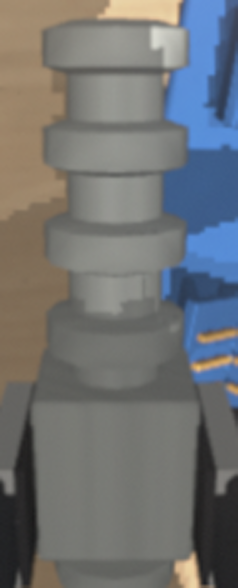

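Call:
arm_command --plan '[[[0.001,-0.02,0],[0,0,0.009],0.02],[[0.0015,-0.05,0],[0,0,0.009],0.02],[[0.002,-0.085,0],[0,0,0.009],0.02],[[0.0027,-0.11,0],[0,0,0.009],0.02],[[0.0027,-0.1166,0.02],[0,0,0.009],0.02],[[0.0027,-0.1166,0.055],[0,0,0.009],0.02],[[0.0027,-0.1166,0.08],[0,0,0.009],0.02],[[0.0027,-0.1166,0.08],[0,0,0.009],0.02],[[0.0027,-0.1166,0.08],[0,0,0.009],0.02]]'

```text
t: 6.8
ee_pos: [0.5397, 0.2723, 0.2366]
orientation: [[0.999, -0.037, -0.001], [-0.037, -0.999, -0.002], [-0.001, 0.002, -1.0]]
ft_force: [0.4, 0.3, -1.9]
opening: 0.0269
```

Run:
```python
from h import *
o,w=snap("w5"); print(o["t"],o["ee_pos"],np.round(o["orientation"],3).tolist(),o["ft_force"],o["opening"])
cv2.imwrite("pics/w5s.png",cv2.resize(w["pixels"][60:340,180:380],None,fx=2.1,fy=2.1,interpolation=cv2.INTER_CUBIC))
```

```text
6.8 [0.53965782 0.27231619 0.23661243] [[0.999, -0.037, -0.001], [-0.037, -0.999, -0.002], [-0.001, 0.002, -1.0]] [ 0.35715349  0.27373199 -1.86938246] 0.026906762688147897
```

View pics/w5s.png

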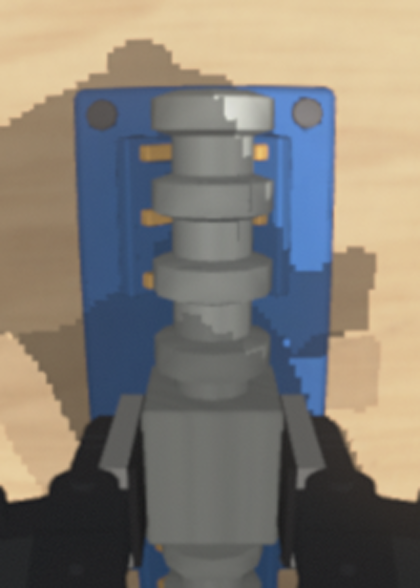

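Run:
```python
from h import *
f=np.load("pics/w5.npz"); 
def tool(P): return f["R"].T@(np.array(P)-f["p"])
for (u,v),s in [((148,152),64),((148,217),48),((150,280),32),((263,152),64),((262,216),48)]:
    P=wray("w5",(180+u/2.1-.25,60+v/2.1-.25),.039); t=tool(P)*1e3; print(s,np.round(P,4),np.round(t,1),"cradle mid in tool x",round(t[0]-s,1))
c=[wray("w5",(180+u/2.1-.25,60+v/2.1-.25),.010) for u,v in [(77,90),(333,90)]]; print(c,[tool(x)*1e3 for x in c])
c=[wray("w5",(180+u/2.1-.25,60+v/2.1-.25),.012) for u,v in [(102,114),(307,112)]]; print([tool(x)*1e3 for x in c])
for s in (24,40,56,72,32,48,64,16,-16): print(s,[np.round((wproj("w5",f["p"]+f["R"]@np.array([s/1e3,yy,zz]))-[180,60])*2.1,1).tolist() for yy,zz in [(-.012,.164),(0,.150)]])
```

```text
64 [0.6025 0.2855 0.039 ] [ 62.4 -15.8 197.5] cradle mid in tool x -1.6
48 [0.5864 0.2863 0.039 ] [ 46.4 -16.  197.6] cradle mid in tool x -1.6
32 [0.5704 0.2867 0.039 ] [ 30.4 -15.9 197.6] cradle mid in tool x -1.6
64 [0.6014 0.2576 0.039 ] [ 62.4  12.1 197.6] cradle mid in tool x -1.6
48 [0.5856 0.2582 0.039 ] [ 46.6  12.  197.6] cradle mid in tool x -1.4
[array([0.62031491, 0.30770109, 0.01      ]), array([0.61740864, 0.23484211, 0.01      ])] [array([ 79.46025405, -38.7273409 , 226.48865945]), array([ 79.26364268,  34.18921308, 226.60773035])]
[array([ 72.23217726, -31.24125001, 224.50641243]), array([ 72.64989521,  26.47156717, 224.60021602])]
24 [[154.8, 347.7], [213.0, 372.5]]
40 [[152.9, 272.2], [213.0, 289.5]]
56 [[151.4, 192.6], [213.0, 201.0]]
72 [[150.5, 110.9], [213.0, 109.5]]
32 [[153.8, 310.5], [213.0, 331.8]]
48 [[152.1, 232.8], [213.0, 245.8]]
64 [[150.9, 151.9], [213.0, 155.4]]
16 [[155.9, 383.5], [213.0, 411.4]]
-16 [[160.5, 511.4], [212.9, 547.2]]
```

Run:
```python
from h import *
f=np.load("pics/w5.npz"); i=cv2.imread("pics/w5.png")
def tool(P): return f["R"].T@(np.array(P)-f["p"])
hsv=cv2.cvtColor(i,cv2.COLOR_BGR2HSV); m=cv2.inRange(hsv,(105,90,40),(125,255,255))
for r in range(106,250,8):
    xs=np.where(m[r,180:380])[0]+180
    a=tool(wray("w5",(xs.min()-.5,r),.010))*1e3; b=tool(wray("w5",(xs.max()+.5,r),.010))*1e3
    print(r,xs.min(),xs.max(),np.round(a[:2],1),np.round(b[:2],1),round((a[1]+b[1])/2,2))
```

```text
106 217 338 [ 77.4 -38.7] [77.2 34.3] -2.19
114 216 338 [ 72.5 -39.4] [72.3 34.4] -2.51
122 217 338 [ 67.7 -38.9] [67.5 34.5] -2.21
130 217 338 [ 62.8 -39. ] [62.6 34.6] -2.21
138 217 337 [ 57.9 -39.1] [57.7 34.1] -2.53
146 217 338 [ 53.  -39.3] [52.8 34.8] -2.23
154 218 337 [ 48.1 -38.8] [47.9 34.3] -2.24
162 218 337 [ 43.1 -39. ] [43.  34.5] -2.25
170 218 337 [ 38.1 -39.2] [38.  34.6] -2.27
178 218 337 [ 33.1 -39.4] [33.  34.8] -2.28
186 219 336 [ 28. -39.] [27.9 34.4] -2.29
194 219 336 [ 22.9 -39.2] [22.8 34.6] -2.31
202 220 336 [ 17.7 -38.8] [17.6 34.8] -2.0
210 220 335 [ 12.4 -39.1] [12.4 34.4] -2.34
218 221 335 [  7.1 -38.8] [ 7.  34.7] -2.03
226 221 334 [  1.7 -39.1] [ 1.6 34.3] -2.38
234 222 334 [ -3.9 -38.8] [-3.9 34.6] -2.07
242 222 334 [ -9.5 -39.1] [-9.5 34.9] -2.09
```

Call:
arm_command --plan '[[[-0.0009,-0.002,0.0],[0,0,0],0.02],[[-0.0009,-0.002,0.008],[0,0,0],0.02],[[-0.0009,-0.002,0.016],[0,0,0],0.02],[[-0.0009,-0.002,0.022],[0,0,0],0.02],[[-0.0009,-0.002,0.025],[0,0,0],0.02],[[-0.0009,-0.002,0.025],[0,0,0],0.02],[[-0.0009,-0.002,0.025],[0,0,0],0.02]]'

```text
t: 7.55
ee_pos: [0.5384, 0.2765, 0.2115]
orientation: [[0.999, -0.034, -0.0], [-0.034, -0.999, -0.0], [-0.0, 0.0, -1.0]]
ft_force: [-0.1, 0.1, -2.8]
opening: 0.0272
```

Run:
```python
from h import *
o,w=snap("w6"); print(o["t"],o["ee_pos"],np.round(o["orientation"],3).tolist(),o["ft_force"],o["opening"])
cv2.imwrite("pics/w6s.png",cv2.resize(w["pixels"][60:340,180:380],None,fx=2.1,fy=2.1,interpolation=cv2.INTER_CUBIC))
```

```text
7.55 [0.53835062 0.27648885 0.21152024] [[0.999, -0.034, -0.0], [-0.034, -0.999, -0.0], [-0.0, 0.0, -1.0]] [-0.14143746  0.10513032 -2.77899956] 0.027216101163928537
```

View pics/w6s.png

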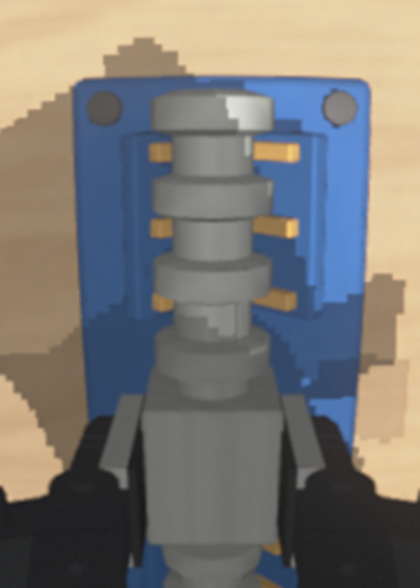

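Run:
```python
from h import *
f=np.load("pics/w6.npz"); i=cv2.imread("pics/w6.png")
def tool(P): return f["R"].T@(np.array(P)-f["p"])
for (u,v),s in [((150,152),64),((150,228),48),((153,301),32),((299,152),64),((297,227),48),((295,299),32)]:
    P=wray("w6",(180+u/2.1-.25,60+v/2.1-.25),.039); t=tool(P)*1e3; print(s,np.round(P,4),np.round(t,1),"cradle mid in tool x",round(t[0]-s,1))
hsv=cv2.cvtColor(i,cv2.COLOR_BGR2HSV); m=cv2.inRange(hsv,(105,90,40),(125,255,255))
for r in range(106,250,18):
    xs=np.where(m[r,180:380])[0]+180
    a=tool(wray("w6",(xs.min()-.5,r),.010))*1e3; b=tool(wray("w6",(xs.max()+.5,r),.010))*1e3
    print(r,xs.min(),xs.max(),np.round(a[:2],1),np.round(b[:2],1),round((a[1]+b[1])/2,2))
for k in range(4):
    imaging.camera("wrist"); o=readout.get_obs(); print(o["t"],o["ee_pos"])
```

```text
64 [0.6024 0.2873 0.039 ] [ 63.7 -13.  172.5] cradle mid in tool x -0.3
48 [0.5864 0.2881 0.039 ] [ 47.7 -13.3 172.5] cradle mid in tool x -0.3
32 [0.5705 0.2884 0.039 ] [ 31.8 -13.  172.5] cradle mid in tool x -0.2
64 [0.6014 0.2566 0.039 ] [ 63.7  17.7 172.5] cradle mid in tool x -0.3
48 [0.5856 0.2572 0.039 ] [ 47.9  17.6 172.5] cradle mid in tool x -0.1
32 [0.5699 0.2577 0.039 ] [ 32.2  17.6 172.5] cradle mid in tool x 0.2
106 216 355 [ 76.6 -34.3] [76.7 39. ] 2.34
124 216 355 [ 67.  -34.5] [67.1 39.2] 2.35
142 216 354 [ 57.4 -34.8] [57.5 38.9] 2.09
160 217 353 [ 47.7 -34.5] [47.8 38.8] 2.1
178 218 353 [ 37.9 -34.4] [37.9 39.2] 2.4
196 219 352 [ 27.9 -34.3] [27.9 39.2] 2.43
214 220 351 [ 17.6 -34.3] [17.5 39.2] 2.47
232 221 349 [  6.9 -34.3] [ 6.8 38.8] 2.22
7.65 [0.53847612 0.27652854 0.21183213]
7.7 [0.5384666  0.27656833 0.21189261]
7.75 [0.53845362 0.27653965 0.211924  ]
7.8 [0.53845451 0.27651896 0.21192509]
```

Call:
arm_command --plan '[[[0.0004,0.0022,0.0],[0,0,0],0.02],[[0.0004,0.0022,0.0],[0,0,0],0.02],[[0.0004,0.0022,0.0],[0,0,0],0.02],[[0.0004,0.0022,0.0],[0,0,0],0.02]]'

```text
t: 8.2
ee_pos: [0.5387, 0.2742, 0.2117]
orientation: [[0.999, -0.034, 0.0], [-0.034, -0.999, 0.0], [0.0, -0.0, -1.0]]
ft_force: [-0.2, 0.1, -3.0]
opening: 0.0272
```

```bash
cat > cm.py <<'E'
from h import *
def cm(n):
    o,w=snap(n); print(o["t"],o["ee_pos"],np.round(o["orientation"],3).tolist(),o["ft_force"],o["opening"])
    f=np.load(f"pics/{n}.npz"); i=w["pixels"]
    cv2.imwrite(f"pics/{n}s.png",cv2.resize(i[60:340,180:380],None,fx=2.1,fy=2.1,interpolation=cv2.INTER_CUBIC))
    tool=lambda P: f["R"].T@(np.array(P)-f["p"])
    hsv=cv2.cvtColor(i,cv2.COLOR_BGR2HSV); m=cv2.inRange(hsv,(105,90,40),(125,255,255))
    for r in range(112,240,24):
        xs=np.where(m[r,180:390])[0]+180
        a=tool(wray(n,(xs.min()-.5,r),.010))*1e3; b=tool(wray(n,(xs.max()+.5,r),.010))*1e3
        print(r,np.round(a[:2],1),np.round(b[:2],1),round((a[1]+b[1])/2,2))
E
python3 - <<'E'
from cm import *
cm("w7")
E
```

```text
8.2 [0.53866043 0.27424637 0.21171562] [[0.999, -0.034, 0.0], [-0.034, -0.999, 0.0], [0.0, -0.0, -1.0]] [-0.15128587  0.14765762 -3.0055007 ] 0.027156279415140875
112 [ 73.5 -36.6] [73.4 36.9] 0.18
136 [ 60.6 -36.3] [60.6 36.7] 0.18
160 [ 47.7 -36.8] [47.7 36.6] -0.1
184 [ 34.6 -36.8] [34.5 37.2] 0.18
208 [ 21.  -36.4] [20.9 36.8] 0.18
232 [  6.8 -36.7] [ 6.7 37.1] 0.18
```

View pics/w7s.png

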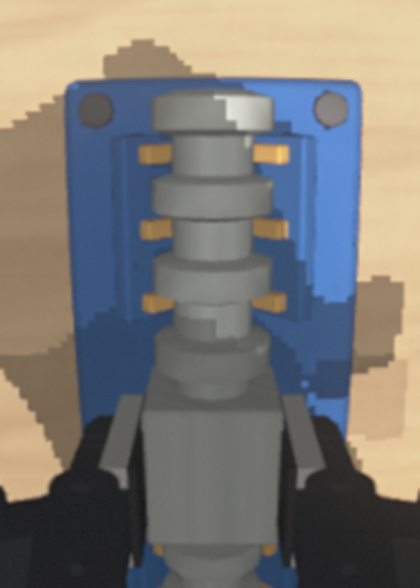

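Call:
arm_command --plan '[[[0,0,0.003],[0,0,0],0.02],[[0,0,0.005],[0,0,0],0.02],[[0,0,0.007],[0,0,0],0.02],[[0,0,0.007],[0,0,0],0.02],[[0,0,0.007],[0,0,0],0.02]]'

```text
t: 8.75
ee_pos: [0.5386, 0.274, 0.2047]
orientation: [[0.999, -0.034, -0.0], [-0.034, -0.999, -0.001], [-0.0, 0.001, -1.0]]
ft_force: [0.2, -0.7, -1.9]
opening: 0.0268
```

Call:
arm_command --plan '[[[0,0,0.001],[0,0,0],0.02],[[0,0,0.001],[0,0,0],0.02],[[0,0,0.001],[0,0,0],0.02]]'

```text
t: 9.05
ee_pos: [0.5386, 0.2739, 0.2045]
orientation: [[0.999, -0.034, -0.0], [-0.034, -0.999, -0.0], [-0.0, 0.0, -1.0]]
ft_force: [-1.1, -1.6, 5.2]
opening: 0.0267
```

Run:
```python
from cm import *
cm("w8")
```

```text
9.05 [0.53861985 0.27394814 0.20453151] [[0.999, -0.034, -0.0], [-0.034, -0.999, -0.0], [-0.0, 0.0, -1.0]] [-1.11504726 -1.63077576  5.19630403] 0.026725576425667485
112 [ 73.4 -37.1] [73.4 36.4] -0.35
136 [ 61.1 -36.9] [61.1 36.2] -0.36
160 [ 48.7 -36.8] [48.7 36.6] -0.1
184 [ 36.1 -36.9] [36.1 36.7] -0.11
208 [ 23.1 -37.1] [23.  36.3] -0.39
232 [  9.5 -36.8] [ 9.4 36.6] -0.11
```

View pics/w8s.png

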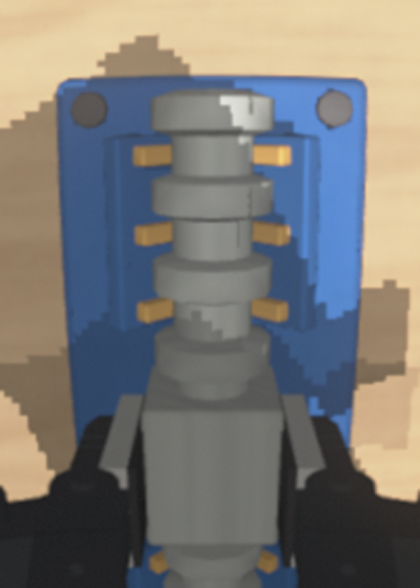

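Call:
arm_command --plan '[[[0,0,0],[0,0,0],0.035],[[0,0,0],[0,0,0],0.055],[[0,0,0],[0,0,0],0.06],[[0,0,0],[0,0,0],0.06],[[0,0,0],[0,0,0],0.06]]'

```text
t: 9.6
ee_pos: [0.5387, 0.2744, 0.2036]
orientation: [[0.999, -0.034, 0.0], [-0.034, -0.999, 0.0], [0.0, -0.0, -1.0]]
ft_force: [0.2, -0.1, 0.0]
opening: 0.0598
```

Run:
```python
from cm import *
cm("w9")
```

```text
9.6 [0.53869265 0.27441625 0.203622  ] [[0.999, -0.034, 0.0], [-0.034, -0.999, 0.0], [0.0, -0.0, -1.0]] [ 0.180454   -0.06310672  0.02387881] 0.05983717539889972
112 [ 73.4 -36.4] [73.4 36.7] 0.16
136 [ 61.2 -36.7] [61.2 37. ] 0.16
160 [ 48.9 -36.6] [48.8 36.9] 0.16
184 [ 36.3 -36.7] [36.3 37. ] 0.15
208 [ 23.3 -36.3] [23.3 37.2] 0.43
232 [  9.8 -36.6] [ 9.8 37. ] 0.16
```

View pics/w9s.png

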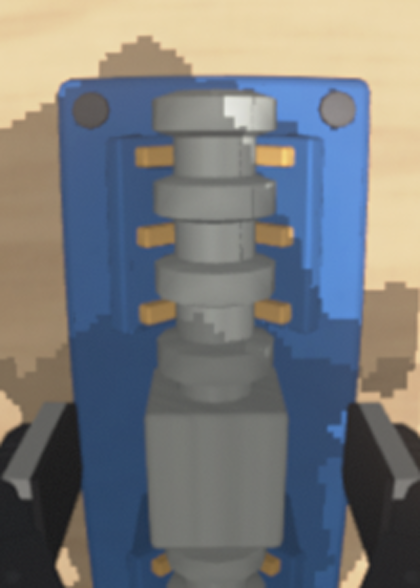

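Call:
arm_command --plan '[[[0,0,-0.01],[0,0,0],0.06],[[0,0,-0.03],[0,0,0],0.06],[[0,0,-0.06],[0,0,0],0.06],[[0,0,-0.09],[0,0,0],0.06],[[0,0,-0.11],[0,0,0],0.06],[[0,0,-0.12],[0,0,0],0.06],[[0,0,-0.12],[0,0,0],0.06]]'

```text
t: 10.35
ee_pos: [0.5391, 0.2744, 0.3255]
orientation: [[0.999, -0.034, 0.003], [-0.034, -0.999, 0.002], [0.003, -0.002, -1.0]]
ft_force: [-0.8, 0.1, 0.4]
opening: 0.0599
```

Run:
```python
from cm import *
o,w=snap("w10");print(o["t"],o["ee_pos"],np.round(o["orientation"],3).tolist(),o["ft_force"]);i=w["pixels"]
cv2.imwrite("pics/w10s.png",cv2.resize(i[60:340,180:380],None,fx=2.1,fy=2.1,interpolation=cv2.INTER_CUBIC))
c=imaging.camera("scene")["pixels"]; cv2.imwrite("pics/s10.png",cv2.resize(c[180:300,180:360],None,fx=4.4,fy=4.4,interpolation=cv2.INTER_CUBIC))
```

```text
10.35 [0.53906464 0.27443934 0.32547091] [[0.999, -0.034, 0.003], [-0.034, -0.999, 0.002], [0.003, -0.002, -1.0]] [-0.76646797  0.11845793  0.35110661]
```

View pics/w10s.png

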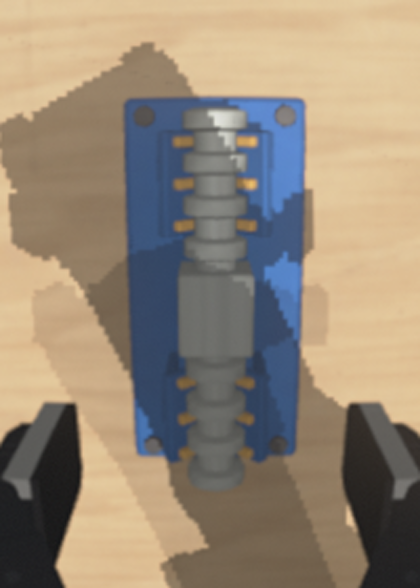

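View pics/s10.png

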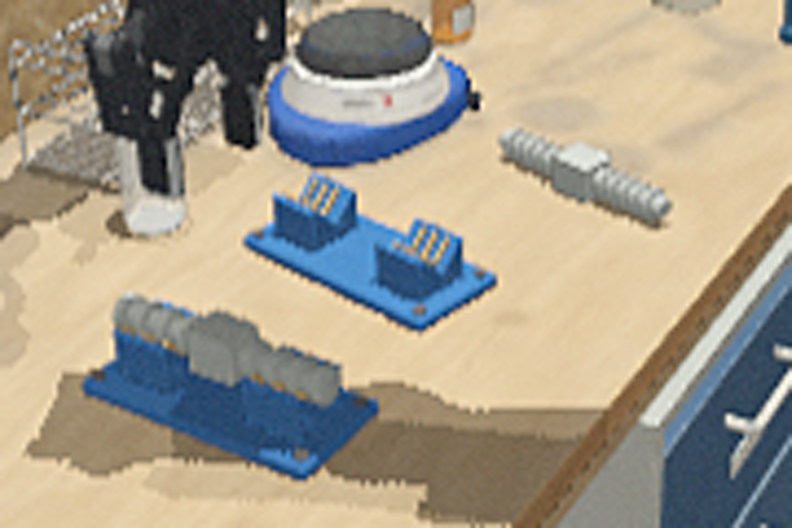

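Call:
arm_command --plan '[[[-0.003,0.02,0],[0,0,0.02],0.06],[[-0.01,0.06,0],[0,0,0.04],0.06],[[-0.018,0.105,0],[0,0,0.07],0.06],[[-0.026,0.15,0],[0,0,0.1],0.06],[[-0.034,0.195,0],[0,0,0.13],0.06],[[-0.042,0.24,0],[0,0,0.16],0.06],[[-0.05,0.285,0],[0,0,0.2],0.06],[[-0.056,0.32,0],[0,0,0.226],0.06],[[-0.058,0.333,0],[0,0,0.226],0.06],[[-0.058,0.333,0],[0,0,0.226],0.06]]'

```text
t: 11.45
ee_pos: [0.4677, -0.0593, 0.323]
orientation: [[0.965, -0.263, -0.003], [-0.263, -0.965, -0.001], [-0.002, 0.002, -1.0]]
ft_force: [0.5, 0.1, -0.4]
opening: 0.0604
```

Call:
arm_command --plan '[[[0,0,0.03],[0,0,0],0.06],[[0,0,0.05],[0,0,0],0.06],[[0,0,0.05],[0,0,0],0.06],[[0,0,0.05],[0,0,0],0.06]]'

```text
t: 11.85
ee_pos: [0.4694, -0.0553, 0.2734]
orientation: [[0.967, -0.255, -0.001], [-0.255, -0.967, 0.001], [-0.001, -0.0, -1.0]]
ft_force: [0.5, 0.4, 1.0]
opening: 0.0598
```

Run:
```python
from h import *
o,w=snap("w11");print(o["t"],o["ee_pos"],np.round(o["orientation"],3).tolist(),o["ft_force"]);i=w["pixels"]
cv2.imwrite("pics/w11s.png",cv2.resize(i[60:340,160:400],None,fx=2.1,fy=2.1,interpolation=cv2.INTER_CUBIC))
```

```text
11.85 [ 0.46944081 -0.05530199  0.2733998 ] [[0.967, -0.255, -0.001], [-0.255, -0.967, 0.001], [-0.001, -0.0, -1.0]] [0.52675235 0.3966254  0.97899292]
```

View pics/w11s.png

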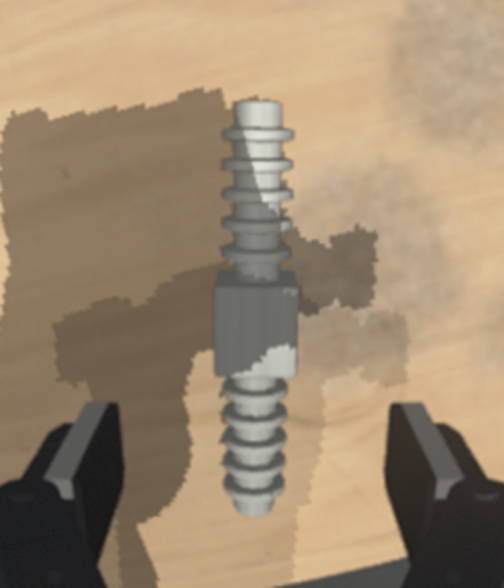

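Run:
```python
from h import *
f=np.load("pics/w11.npz")
g=lambda u,v,z:f["R"].T@(wray("w11",(160+u/2.1-.25,60+v/2.1-.25),z)-f["p"])*1e3
t=np.array([g(*p,.028) for p in [(216,286),(296,286),(296,376),(215,374)]]);print(np.round(t,1).tolist(),t.mean(0))
# ridge silhouettes: upper 134,164,194,224,254 at cols 222-294 ; lower 390,415,440,464,488
for v,uL,uR,s in [(134,222,294,65),(164,221,293,55),(194,221,293,45),(224,221,292,35),(390,220,288,-25),(415,220,287,-35),(439,220,286,-45),(462,222,285,-55),(486,224,284,-65)]:
    p=g((uL+uR)/2,v,.014); print(s,np.round(p[:2],1),round(p[0]-s,1))
```

```text
[[16.7, -12.6, 245.4], [16.7, 13.3, 245.4], [-14.6, 13.8, 245.4], [-13.9, -13.5, 245.4]] [  1.24103833   0.24953362 245.39818078]
65 [65.2  1. ] 0.2
55 [55.1  0.7] 0.1
45 [45.   0.7] 0.0
35 [34.8  0.5] -0.2
-25 [-25.6  -0.3] -0.6
-35 [-35.6  -0.5] -0.6
-45 [-45.5  -0.7] -0.5
-55 [-55.4  -0.5] -0.4
-65 [-66.1  -0.4] -1.1
```

Call:
arm_command --plan '[[[0,0,0.03],[0,0,0.01],0.06],[[0,0,0.06],[0,0,0.01],0.06],[[0,0,0.085],[0,0,0.01],0.06],[[0,0,0.096],[0,0,0.01],0.06],[[0,0,0.096],[0,0,0.01],0.06],[[0,0,0.096],[0,0,0.01],0.06]]'

```text
t: 12.5
ee_pos: [0.4698, -0.0564, 0.1785]
orientation: [[0.964, -0.267, 0.001], [-0.267, -0.964, -0.0], [0.001, -0.0, -1.0]]
ft_force: [-0.1, -0.4, 0.4]
opening: 0.0597
```

Run:
```python
from h import *
o,w=snap("w12");print(o["t"],o["ee_pos"],np.round(o["orientation"],3).tolist(),o["ft_force"]);i=w["pixels"]
cv2.imwrite("pics/w12s.png",cv2.resize(i[60:340,160:400],None,fx=2.1,fy=2.1,interpolation=cv2.INTER_CUBIC))
```

```text
12.5 [ 0.4697643  -0.05643844  0.17853976] [[0.964, -0.267, 0.001], [-0.267, -0.964, -0.0], [0.001, -0.0, -1.0]] [-0.14992022 -0.41650126  0.39316302]
```

View pics/w12s.png

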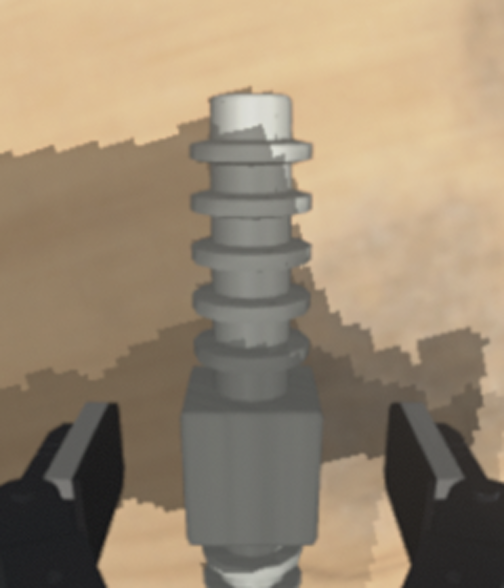

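Aligned: the five-ridge (fine) stud is central between the pads. Close and lift.

Call:
arm_command --plan '[[[0,0,0],[0,0,0],0.02],[[0,0,0],[0,0,0],0.02],[[0,0,0],[0,0,0],0.02],[[0,0,0],[0,0,0],0.02],[[0,0,0],[0,0,0],0.02],[[0,0,0],[0,0,0],0.02]]'

```text
t: 13.15
ee_pos: [0.4696, -0.0565, 0.1788]
orientation: [[0.964, -0.267, 0.002], [-0.267, -0.964, 0.0], [0.002, -0.001, -1.0]]
ft_force: [-0.1, 0.3, 7.3]
opening: 0.0272
```

Call:
arm_command --plan '[[[0,0,-0.01],[0,0,0],0.02],[[0,0,-0.03],[0,0,0],0.02],[[0,0,-0.06],[0,0,0],0.02],[[0,0,-0.09],[0,0,0],0.02],[[0,0,-0.11],[0,0,0],0.02],[[0,0,-0.12],[0,0,0],0.02],[[0,0,-0.12],[0,0,0],0.02]]'

```text
t: 13.85
ee_pos: [0.4692, -0.0565, 0.2989]
orientation: [[0.964, -0.267, 0.002], [-0.267, -0.964, -0.0], [0.002, -0.001, -1.0]]
ft_force: [0.2, 0.2, -3.6]
opening: 0.0268
```

Call:
arm_command --plan '[[[0.003,-0.015,0],[0,0,-0.01],0.02],[[0.008,-0.045,0],[0,0,-0.03],0.02],[[0.015,-0.08,0],[0,0,-0.05],0.02],[[0.022,-0.12,0],[0,0,-0.07],0.02],[[0.029,-0.155,0],[0,0,-0.085],0.02],[[0.0329,-0.1773,0.005],[0,0,-0.085],0.02],[[0.0329,-0.1773,0.03],[0,0,-0.085],0.02],[[0.0329,-0.1773,0.062],[0,0,-0.085],0.02],[[0.0329,-0.1773,0.064],[0,0,-0.085],0.02],[[0.0329,-0.1773,0.064],[0,0,-0.085],0.02]]'

```text
t: 14.85
ee_pos: [0.5476, 0.1061, 0.232]
orientation: [[0.983, -0.183, -0.004], [-0.183, -0.983, -0.001], [-0.004, 0.002, -1.0]]
ft_force: [0.0, 0.2, -4.0]
opening: 0.0268
```

Call:
arm_command --plan '[[[0,0,0],[0,0,0],0.02],[[0,0,0],[0,0,0],0.02]]'

```text
t: 15.05
ee_pos: [0.5489, 0.1056, 0.2348]
orientation: [[0.983, -0.184, 0.002], [-0.184, -0.983, 0.001], [0.002, -0.001, -1.0]]
ft_force: [-0.4, -0.6, -4.0]
opening: 0.0267
```

Run:
```python
from cm import *
cm("w13")
```

```text
15.05 [0.54893689 0.10558848 0.23483626] [[0.983, -0.184, 0.002], [-0.184, -0.983, 0.001], [0.002, -0.001, -1.0]] [-0.37173158 -0.57092338 -4.03366292] 0.02674380204024649
112 [ 73.6 -36.1] [73.6 37.1] 0.5
136 [ 59.1 -36.4] [59.1 37.4] 0.5
160 [ 44.5 -36.8] [44.5 37.2] 0.19
184 [ 29.6 -36.8] [29.5 36.5] -0.13
208 [ 14.2 -37.5] [14.1 35.9] -0.77
232 [ -1.9 -37.7] [-1.9 36.1] -0.79
```

View pics/w13s.png

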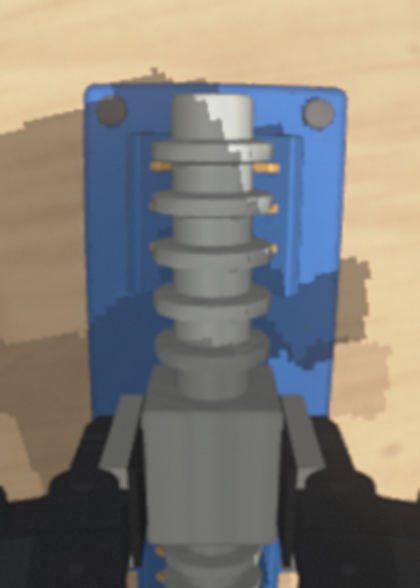

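Run:
```python
from h import *
f=np.load("pics/w13.npz"); n="w13"
tool=lambda P: f["R"].T@(np.array(P)-f["p"])
for (u,v),s in [((160,167),60),((267,168),60),((273,208),50),((272,248),40)]:
    for z in (.036,.041):
        t=tool(wray(n,(180+u/2.1-.25,60+v/2.1-.25),z))*1e3; print(s,z,np.round(t,1),round(t[0]-s,1))
for s in (25,35,45,55,65,76,16,-16): print(s,[np.round((wproj(n,f["p"]+f["R"]@np.array([s/1e3,yy,zz]))-[180,60])*2.1,1).tolist() for yy,zz in [(-.012,.1648),(.012,.1648),(0,.1508)]])
i=cv2.imread("pics/w13.png"); cv2.imwrite("pics/w13t.png",cv2.resize(i[95:260,235:325],None,fx=3.6,fy=3.6,interpolation=cv2.INTER_CUBIC))
```

```text
60 0.036 [ 58.6 -13.1 199. ] -1.4
60 0.041 [ 58.9 -12.7 194. ] -1.1
60 0.036 [ 58.3  13.2 198.9] -1.7
60 0.041 [ 58.7  12.8 193.9] -1.3
50 0.036 [ 48.4  14.8 198.9] -1.6
50 0.041 [ 49.   14.3 193.9] -1.0
40 0.036 [ 38.2  14.7 198.9] -1.8
40 0.041 [ 39.2  14.3 193.9] -0.8
25 [[155.2, 341.6], [271.0, 341.6], [213.3, 365.8]]
35 [[154.0, 295.0], [272.2, 294.9], [213.3, 314.6]]
45 [[153.0, 246.6], [273.2, 246.6], [213.3, 261.1]]
55 [[152.1, 196.9], [274.1, 196.9], [213.3, 205.8]]
65 [[151.4, 146.3], [274.7, 146.3], [213.3, 149.2]]
76 [[150.9, 90.3], [275.2, 90.3], [213.3, 86.5]]
16 [[156.4, 381.8], [269.8, 381.8], [213.3, 409.4]]
-16 [[160.9, 509.4], [265.1, 509.3], [213.2, 544.9]]
```

View pics/w13t.png

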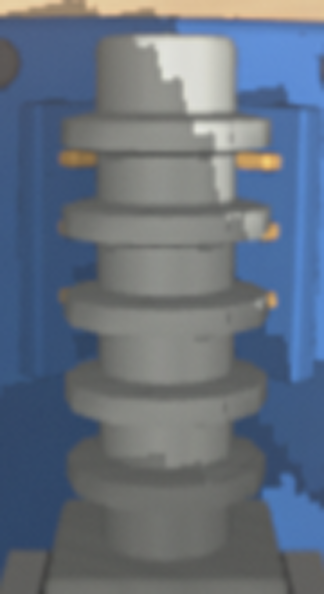

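Call:
arm_command --plan '[[[0,-0.0008,0.006],[0,0,0.017],0.02],[[0,-0.0008,0.014],[0,0,0.017],0.02],[[0,-0.0008,0.02],[0,0,0.017],0.02],[[0,-0.0008,0.022],[0,0,0.017],0.02],[[0,-0.0008,0.022],[0,0,0.017],0.02],[[0,-0.0008,0.022],[0,0,0.017],0.02]]'

```text
t: 15.7
ee_pos: [0.5485, 0.1063, 0.2116]
orientation: [[0.98, -0.201, -0.0], [-0.201, -0.98, -0.0], [-0.0, 0.0, -1.0]]
ft_force: [0.0, -0.0, -4.1]
opening: 0.0271
```

Run:
```python
from cm import *
cm("w14")
i=cv2.imread("pics/w14.png"); cv2.imwrite("pics/w14t.png",cv2.resize(i[95:260,225:335],None,fx=3.6,fy=3.6,interpolation=cv2.INTER_CUBIC))
```

```text
15.7 [0.54851382 0.10627627 0.21156347] [[0.98, -0.201, -0.0], [-0.201, -0.98, -0.0], [-0.0, 0.0, -1.0]] [ 0.02151015 -0.01663446 -4.10993678] 0.027102977224127578
112 [ 73.4 -37.1] [73.4 36.3] -0.41
136 [ 60.6 -36.9] [60.6 36.6] -0.14
160 [ 47.7 -37.3] [47.7 36.5] -0.42
184 [ 34.5 -37.4] [34.5 36.5] -0.43
208 [ 21. -37.] [20.9 36.1] -0.44
232 [  6.8 -37.3] [ 6.7 36.4] -0.45
```

View pics/w14t.png

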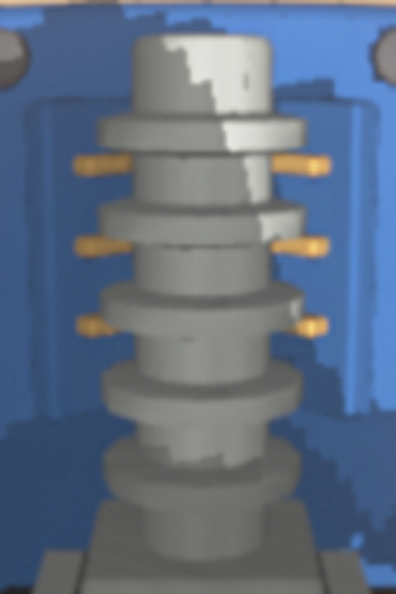

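Run:
```python
from h import *
f=np.load("pics/w14.npz"); n="w14"
tool=lambda P: f["R"].T@(np.array(P)-f["p"])
im=lambda u,v:(225+u/3.6-.36,95+v/3.6-.36)
for (u,v),s in [((85,166),60),((86,246),50),((90,326),40),((318,165),60),((318,245),50),((318,326),40)]:
    for z in (.0385,.042):
        t=tool(wray(n,im(u,v),z))*1e3; print(s,z,np.round(t,1),round(t[0]-s,1))
zs=f["p"][2]-.1648; print(zs)
for (u,a,b),s in [((100,116,150),65),((102,207,240),55),((104,290,328),45),((304,116,150),65),((302,207,240),55)]:
    t=[tool(wray(n,im(u,v),zs))[0]*1e3 for v in (a,b)]; print("ridge",s,np.round(t,1),round(np.mean(t)-s,1))
```

```text
60 0.0385 [ 59.8 -14.5 173.1] -0.2
60 0.042 [ 60.1 -14.1 169.6] 0.1
50 0.0385 [ 49.9 -14.5 173.1] -0.1
50 0.042 [ 50.5 -14.2 169.6] 0.5
40 0.0385 [ 39.9 -14.2 173.1] -0.1
40 0.042 [ 40.6 -13.9 169.6] 0.6
60 0.0385 [ 59.9  13.8 173.1] -0.1
60 0.042 [ 60.2  13.4 169.6] 0.2
50 0.0385 [ 50.1  13.9 173.1] 0.1
50 0.042 [ 50.6  13.6 169.6] 0.6
40 0.0385 [ 39.9  14.1 173.1] -0.1
40 0.042 [ 40.6  13.8 169.6] 0.6
0.04676347379099191
ridge 65 [66.2 62.3] -0.8
ridge 55 [55.7 51.8] -1.2
ridge 45 [46.  41.4] -1.3
ridge 65 [66.1 62.2] -0.8
ridge 55 [55.7 51.8] -1.3
```

Call:
arm_command --plan '[[[0.0009,-0.0004,0],[0,0,0],0.02],[[0.0009,-0.0004,0.002],[0,0,0],0.02],[[0.0009,-0.0004,0.004],[0,0,0],0.02],[[0.0009,-0.0004,0.006],[0,0,0],0.02],[[0.0009,-0.0004,0.006],[0,0,0],0.02],[[0.0009,-0.0004,0.006],[0,0,0],0.02]]'

```text
t: 16.35
ee_pos: [0.5494, 0.1065, 0.2056]
orientation: [[0.98, -0.201, -0.0], [-0.201, -0.98, -0.0], [-0.0, 0.0, -1.0]]
ft_force: [-0.9, -1.1, -4.3]
opening: 0.027
```

Run:
```python
from cm import *
cm("w15")
i=cv2.imread("pics/w15.png"); cv2.imwrite("pics/w15t.png",cv2.resize(i[95:260,225:335],None,fx=3.6,fy=3.6,interpolation=cv2.INTER_CUBIC))
```

```text
16.35 [0.54939486 0.106519   0.20557763] [[0.98, -0.201, -0.0], [-0.201, -0.98, -0.0], [-0.0, 0.0, -1.0]] [-0.91720657 -1.08238645 -4.297601  ] 0.027000043595375434
112 [ 73.4 -36.9] [73.3 36.6] -0.14
136 [ 61.  -36.7] [61.  36.9] 0.11
160 [ 48.5 -36.6] [48.5 36.8] 0.11
184 [ 35.8 -36.6] [35.8 36.8] 0.11
208 [ 22.7 -36.8] [22.7 37. ] 0.11
232 [  9.  -36.6] [ 9.  36.8] 0.12
```

View pics/w15t.png

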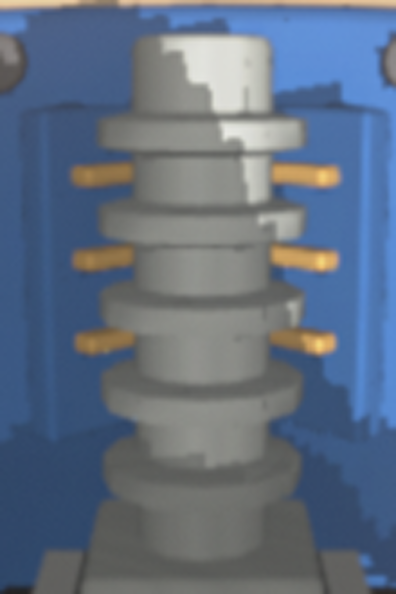

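Call:
arm_command --plan '[[[0,0,0.001],[0,0,0],0.02],[[0,0,0.001],[0,0,0],0.02],[[0,0,0.001],[0,0,0],0.02]]'

```text
t: 16.7
ee_pos: [0.5495, 0.1062, 0.2049]
orientation: [[0.98, -0.201, 0.0], [-0.201, -0.98, -0.0], [0.0, 0.0, -1.0]]
ft_force: [-0.1, -1.2, 0.8]
opening: 0.0265
```

Call:
arm_command --plan '[[[0,0,0],[0,0,0],0.035],[[0,0,0],[0,0,0],0.055],[[0,0,0],[0,0,0],0.06],[[0,0,0],[0,0,0],0.06],[[0,0,0],[0,0,0],0.06]]'

```text
t: 17.2
ee_pos: [0.5495, 0.1067, 0.2047]
orientation: [[0.98, -0.201, 0.0], [-0.201, -0.98, 0.0], [0.0, -0.0, -1.0]]
ft_force: [-0.1, 0.7, 0.1]
opening: 0.0601
```

Run:
```python
from cm import *
cm("w16")
```

```text
17.2 [0.54952287 0.10668241 0.20473074] [[0.98, -0.201, 0.0], [-0.201, -0.98, 0.0], [0.0, -0.0, -1.0]] [-0.09934583  0.74617985  0.06860755] 0.06008544869768803
112 [ 73.3 -36.2] [73.3 36.9] 0.37
136 [ 61.  -36.5] [61.  37.2] 0.37
160 [ 48.6 -36.4] [48.6 37.1] 0.37
184 [ 36.  -36.4] [36.  37.2] 0.38
208 [ 22.9 -36.6] [22.9 36.8] 0.11
232 [  9.3 -36.4] [ 9.3 37.2] 0.39
```

View pics/w16s.png

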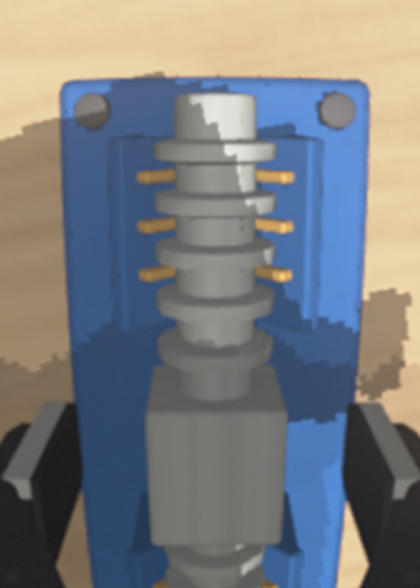

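Seated, with the teeth in the grooves. Retreat upward and back, then check both.

Call:
arm_command --plan '[[[0,0,-0.01],[0,0,0],0.06],[[0,0,-0.03],[0,0,0],0.06],[[0,0,-0.06],[0,0,0],0.06],[[0,0,-0.09],[0,0,0],0.06],[[0,0,-0.12],[0,0,0],0.06],[[0,0,-0.14],[0,0,0],0.06],[[0,-0.03,-0.15],[0,0,0],0.06],[[0,-0.07,-0.15],[0,0,0],0.06],[[0,-0.09,-0.15],[0,0,0],0.06],[[0,-0.09,-0.15],[0,0,0],0.06]]'

```text
t: 18.25
ee_pos: [0.5674, 0.1989, 0.355]
orientation: [[0.981, -0.195, 0.001], [-0.195, -0.981, 0.002], [0.0, -0.002, -1.0]]
ft_force: [0.2, 0.1, -0.4]
opening: 0.0598
```

Run:
```python
from h import *
o,w=snap("w17");print(o["t"],o["ee_pos"],np.round(o["orientation"],3).tolist(),o["ft_force"])
cv2.imwrite("pics/w17s.png",cv2.resize(w["pixels"][60:300,100:440],None,fx=2.3,fy=2.3,interpolation=cv2.INTER_CUBIC))
c=imaging.camera("scene")["pixels"]; cv2.imwrite("pics/s17.png",cv2.resize(c[180:345,160:380],None,fx=3.6,fy=3.6,interpolation=cv2.INTER_CUBIC))
```

```text
18.25 [0.56736946 0.19885007 0.35498022] [[0.981, -0.195, 0.001], [-0.195, -0.981, 0.002], [0.0, -0.002, -1.0]] [ 0.16334419  0.09829296 -0.43508502]
```

View pics/w17s.png

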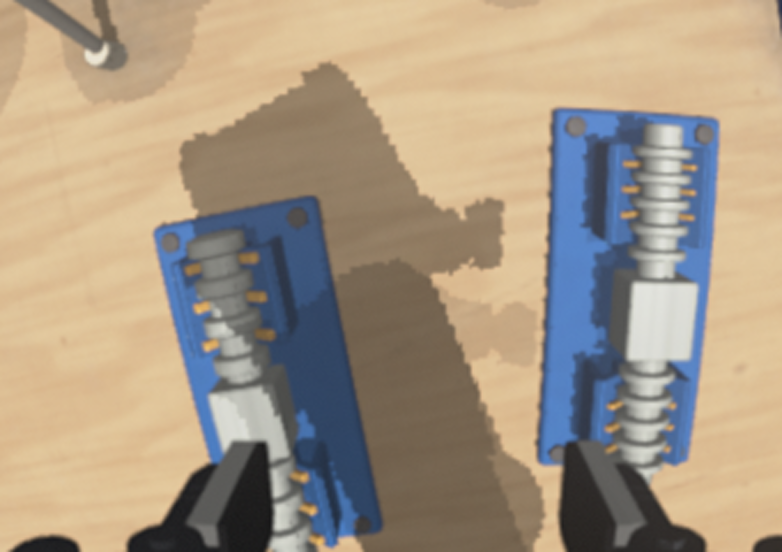

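View pics/s17.png

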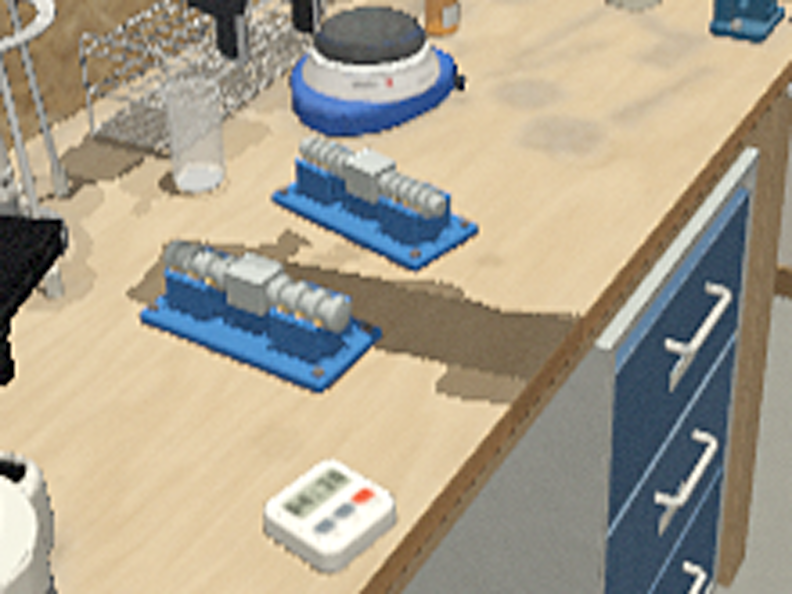

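Run:
```python
from plant import close_job
print(close_job())
```

```text
the job is handed in; nothing more can be done
None
```

Both studs are sorted, each lying in the cradle that matches its thread, and the job was handed in at about 18 s of the 64 s allowed. The hand-in gives no verdict.

- **Coarse stud** (4 ridges per end): it sits in the coarse cradle. It touched the rests with its axis about 40 mm above the bench (fully home is 40 mm; a mismatch would ride near 44 mm). The pictures show the teeth in the grooves.
- **Fine stud** (5 ridges per end): it sits in the fine cradle, with its axis also at about 40 mm and almost no contact force. All visible teeth are in the grooves.

**Last checks:** After letting go, wrist and scene pictures showed both studs level and still in place. The gripper was about 0.15 m above them and touching nothing, and wrist forces printed after each move stayed below about 8 N. The beaker, bottle, tape roll and timer were never approached. The beaker and timer still stand in the last picture, but I did not re-measure any of the four.

**Disagreements:**
- Two ways of measuring a stud's lengthwise position, from its square top and from its ridge outline, differed by 1 to 2 mm. I settled it by comparing teeth and grooves up close just above each cradle.
- One sideways correction over the coarse cradle overshot by about 2 mm; I corrected it before lowering.

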